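# Bring the syringe pump's pusher up to the plunger, clamp it and start the run

### The arm

A 6-joint arm with a two-finger parallel gripper is mounted at the origin on a cart in front of the work surface, level with it; the furniture and walls round the work are solid. World frame = base frame: x ahead of the robot, y to its left, z up, the work surface at z = 0. Lengths are in m, angles in degrees, forces in N, time in s.
With the tool pointing down it reaches from about 0.375 to 0.9 m from the base axis. Payload 3.1 kg.
Tool frame: the origin (TCP) lies at the very end of the fingers, on their centre line; the grasp point (between the pads) lies 19 mm behind it; z points along the fingers, y is the line along which they close (so a half turn about z gives the same grasp; the last joint's range is limited). The gripper opens to 87 mm and grips with 3 to 60 N. Pads are 19 mm wide; open, the fingers measure 117 mm over their backs; the gripper's body (75 mm by 190 mm) begins 51 mm behind the grasp point.
Start: joints at [-86.66, 30.224, 82.088, -0, 67.689, -10.227], TCP at [0.147, -0.608, 0.223] pointing down, gripper open.
Joint ranges: [-176.69, 176.69], [-43.24, 126.21], [12.49, 139.97], [-82, 262], [0, 151.66], [-163.58, 163.58]. Speed limits (degrees/s): [159.86, 159.86, 180, 180, 180, 180].

### API

Orientations are given as a 3x3 rotation matrix whose columns are the frame's x, y, z axes.
In Python, from rig import * gives the robot as it stands.
- The arm moves only by the tool jog_arm, never from a script. Its arguments are lists of equal length, an entry for each row: "delta_pos": the shift along the world's x, y, z in cm, a list of three; "turn": the turn about the world's z in degrees; "grip": the closure, from 0 (fully open) to 1 (shut). In form: {"delta_pos": [[x, y, z], ...], "turn": [turn, ...], "grip": [grip, ...]}. A call has 1 to 12 rows; each row is the pose to reach, as a shift and turn from the pose commanded when the call began; what a row does not reach only later rows make up. A row lasts 1/8 s, in which the tool goes at most 62.5 mm and 10.7 degrees, less where a joint would pass 70% of its speed; a pose out of reach is approached as far as the arm can. A call with a gripper value outside its range is refused whole. The fingers move at their own pace and stop on an object; the grip force is fixed at half the most. Time passes only in rows, so rows that repeat a pose let the fingers close. It gives the time, the measured TCP pose, the force, the opening and the grip force at its end, in the units of the state.
- read_state(): the state, without advancing time (a new reading comes with each control period).
- capture(name): name is "scene" or "side" or "wrist"; returns a dict with "color" (420x560x3 uint8, blue, green, red), "fovy" (degrees; the focal length in pixels is half the picture's height over the tangent of half this angle, whatever the lens; pixels are square), "cx", "cy" (the principal point, pixels), "camera_from_world" (4x4, takes a point from world to camera coordinates). Camera axes: x right, y up, looking along -z (the intrinsics and any distortion apply to the point x, -y, -z); pixel columns grow to the right and rows downward; lengths in m; the calibration is good to about 2 mm. A picture is of the moment at which its call begins. There is no depth.
- hand_in(): hands the job in; it is judged then, once.
The state is a dict: "time_s": time; "joint_positions": joint angles; "qvel": joint speeds; "tau": joint torques, N m; "position": TCP position; "tcp_rot": TCP orientation; "force": force on the tool from outside, world axes, zero at the start; "moment": the same for the moment, N m; "opening": opening from 0.0 (shut) to 1.0 (fully open); "grasp_force": force on a finger pad.
Only numpy, scipy, OpenCV 4.12 (cv2) and the standard library are available. Lean on these libraries where they do the work, as an engineer would, in place of code of your own. Each camera call takes 0.05 s, during which the arm holds its last target. There are 200 camera calls.

### The job

The syringe is already strapped into the pump: slacken the round clamp knob on the pusher block, slide the block up until it just touches the end of the plunger without pushing the plunger in, and clamp it there by turning the knob a quarter of a turn past the point where it begins to bite, not much less or more. Then press the square key to clear the volume counter and, after that, the triangular key to start the run; leave the round key alone and do not knock over the glassware and tubes standing round the pump.

Things in the scene. Friction and masses are not known exactly. Their poses are not given: they have to be found in the camera images.
- syringe_pump: White bench syringe pump, 115 x 360 x 106 mm, fixed to the worktop. Origin: centre of its underside. Its y axis runs along the pump towards the drive box (95 mm long, top at z 106 mm) at its +y end, the robot's left; the syringe lies at the -y end with its needle pointing to -y, into a beaker. The pump is turned by up to 0.25 rad.
- pusher_block: Aluminium block 104 mm (pump x) x 34 mm (pump y) x 60 mm high that slides along the pump's y axis; its top is 110 mm above the worktop. Origin: centre of its underside (50 mm above the worktop). With the clamp free it slides with about 2.5 N of drag and stays where it is left; clamped, it does not move. It can be slid by holding the knob on it.
- pusher_face (a point): Centre of the black seat on the block's -y face, which meets the plunger; axes as the pump's. It lies at x -20, y -19, z 38 mm from the block's origin.
- clamp_knob: Round black ribbed clamp knob, 34 mm across, 26 mm high (13 to 39 mm above the block's top) on a thin stem, on the block's top at x +22 mm from the block's origin; origin on its axis at the block's top. Clockwise from above tightens. At the start it is tight; 0.95 to 1.9 rad (unknown) counter-clockwise, up to about 0.4 Nm, frees it. It can be turned 4 rad either way, in several grasps.
- knob_grip (a point): On the knob's axis, 26 mm above the block's top, mid-height of its rim: the point to grip. It stays where it is left. Free, it turns with 0.25 Nm. When the screw bites, the torque on the tool rises from its free level by about 0.15 Nm per rad (also at rest between short turns). The bite must be felt: its angle changes along the rod by up to a radian. The rim is springy: about 4 Nm/rad.
- drive_rod: Steel rod, 16 mm thick, running along the pump's y axis through the block, under the knob (top 88 mm above the worktop); the clamp screw presses on it. Origin at its end in the drive box.
- plunger_end (a point): Centre of the outer face (facing pump +y) of the syringe plunger's round white thumb plate, 30 mm across and 4 mm thick, 88 mm above the worktop, straight in front of pusher_face along the pump's -y, 15 to 65 mm away from it at the start. The plunger slides in along -y against 10 N of friction and stays where it is left.
- clear_key (a joint): Square white key, 15 mm, the middle one of three in a row across the drive box's top, 32 mm apart. 0 up, 0.004 m fully down; spring, about 4 N fully down.
- clear_key_top (a point): Centre of the square key's upper face (112 mm above the worktop, 6 mm above the panel) ; the row runs along the pump's x axis.
- run_key (a joint): Triangular white key, the one of the three nearest the robot, 32 mm from the square key along the pump's -x. 0 up, 0.004 m fully down; spring, about 4 N fully down.
- run_key_top (a point): Centre of the triangular key's upper face, 112 mm above the worktop.
- prime_key (a joint): Round white key, 16 mm, the farthest of the three from the robot; not to be pressed. 0 up, 0.004 m fully down.
- beaker: Glass beaker, 65 mm across, 78 mm high, under the needle at the pump's -y end. Origin: centre of its underside.
- flask: Stoppered volumetric flask with a long thin neck, 49 mm across, 159 mm high, standing behind the pump, at the right or at the left. Origin: centre of its underside.
- tube_a: Self-standing centrifuge tube with a screw cap, 34 mm across, 114 mm high, standing close behind the syringe. Origin: centre of its underside.
- clamp_screw: Steel clamp screw under the knob, turning with it; origin on the knob's axis at the block's top. Each radian past the bite presses it on the rod with about 40 N more; a quarter turn past the bite (about 63 N) is right.

How it is judged:
By the outcome, as a careful person would: the job done as asked, in the order asked, and still so for the second after the job is handed in, with the robot touching nothing.
It also fails if it takes over 64 s, if anything falls off the work surface, if the arm or the gripper's body presses on something with over 40 N, if the wrist force passes 120 N, or if a joint passes its speed limit or range.

## Working session

There is one attempt and no reset: what is moved stays moved. The work goes in short steps, Python scripts to look and compute and a tool call to move; the robot and the scene stay as the last step left them, time stands still between calls to the robot, and variables do not carry over. Pictures are saved under pics/ and viewed, at most 10 in all, crops included, and the job is handed in when it is done.

Besides the shell and the picture viewer there is one more tool, called after "Call:" as name(argument=value, ...), one argument or row to a line, values as JSON. jog_arm: Moves the arm, as the interface text tells. Its arguments: {"type":"object","properties":{"delta_pos":{"type":"array"},"turn":{"type":"array"},"grip":{"type":"array"}},"required":["delta_pos","turn","grip"]}

```bash
mkdir -p pics; python3 - <<'E'
from rig import *
import cv2,numpy as np
for n in ("scene","side"):
    c=capture(n); cv2.imwrite(f"pics/{n}0.png",cv2.resize(c["color"],(784,588),interpolation=cv2.INTER_CUBIC))
    print(n,{k:(np.round(v,4).tolist() if k=="camera_from_world" else v) for k,v in c.items() if k!="color"})
s=read_state();print(s)
E
```

```text
scene {'fovy': 46.5400905857684, 'cx': 281.72119337189196, 'cy': 203.436996720395, 'camera_from_world': [[-0.8691, -0.4946, -0.0022, 0.4706], [0.3841, -0.6777, 0.6271, -0.3398], [-0.3117, 0.5442, 0.7789, -1.1048], [0.0, 0.0, 0.0, 1.0]]}
side {'fovy': 42.34178218862264, 'cx': 280.32444577227943, 'cy': 215.8831486284668, 'camera_from_world': [[-0.9715, 0.2369, 0.0115, 0.5564], [-0.1544, -0.6685, 0.7275, -0.0267], [0.18, 0.705, 0.686, -1.7331], [0.0, 0.0, 0.0, 1.0]]}
{'time_s': 0.1, 'joint_positions': array([-8.66626122e+01,  3.02737999e+01,  8.21487199e+01, -8.52906954e-04,
        6.76887270e+01, -1.02272061e+01]), 'qvel': array([-0.03899686, -0.07648253, -0.19637399,  0.04023198, -0.02875892,
        0.03267777]), 'tau': array([-9.11714451e-04, -4.40986991e+01, -1.77151036e+01,  6.34911982e-02,
        5.33942494e-02, -5.06840684e-05]), 'position': array([ 0.14657522, -0.6068977 ,  0.22166956]), 'tcp_rot': array([[ 9.72104814e-01,  2.34546828e-01, -1.26780658e-04],
       [ 2.34546629e-01, -9.72102939e-01,  1.93752698e-03],
       [ 3.31196958e-04, -1.91321528e-03, -9.99998115e-01]]), 'force': array([-0.30189313, -0.63596261, -0.54563843]), 'moment': array([-0.04751429, -0.02665949, -0.03297187]), 'grasp_force': 0.0, 'opening': 0.9994913587838409}
```

View pics/scene0.png

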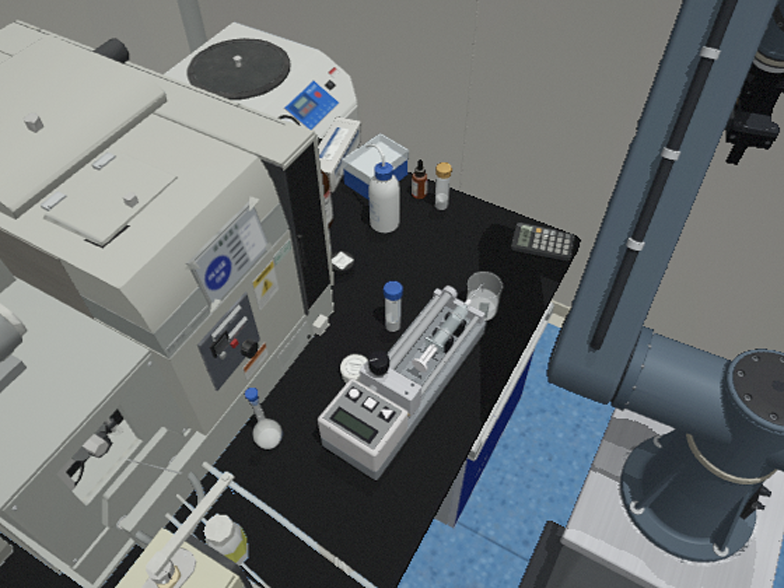

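View pics/side0.png

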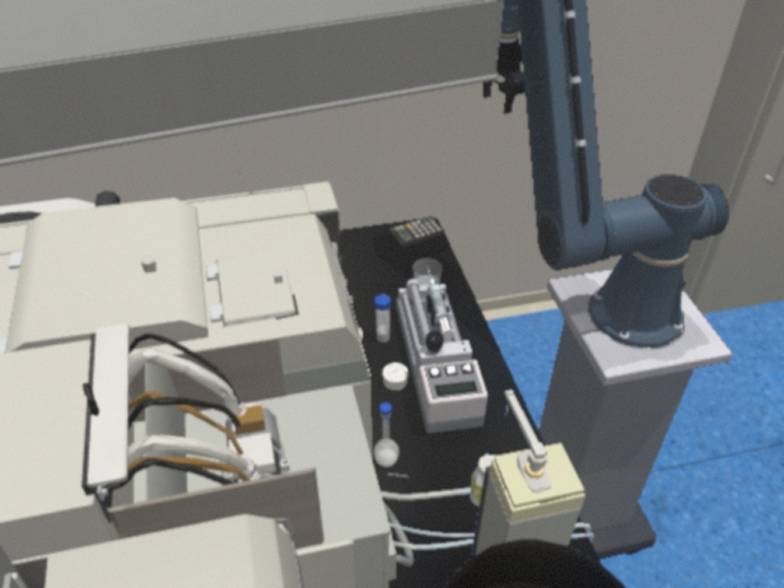

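```bash
cat > h.py <<'E'
import numpy as np, cv2
def P(c):
    f=420/2/np.tan(np.radians(c["fovy"])/2); return f,np.array(c["camera_from_world"])
def proj(c,p):
    f,T=P(c); q=T[:3,:3]@np.asarray(p)+T[:3,3]; return np.array([c["cx"]+f*q[0]/-q[2], c["cy"]-f*q[1]/-q[2]])
def ray(c,uv,z):
    f,T=P(c); d=T[:3,:3].T@np.array([(uv[0]-c["cx"])/f,-(uv[1]-c["cy"])/f,-1]); o=-T[:3,:3].T@T[:3,3]
    return o+d*(z-o[2])/d[2]
E
python3 - <<'E'
from rig import *
import cv2
a=capture("scene")["color"][195:345,220:330]; b=capture("side")["color"][175:315,265:355]
A=cv2.resize(a,None,fx=4,fy=4,interpolation=cv2.INTER_CUBIC);B=cv2.resize(b,None,fx=4,fy=4,interpolation=cv2.INTER_CUBIC)
import numpy as np
I=np.zeros((600,800,3),np.uint8);I[:,:440]=A;I[:560,440:800]=B
cv2.imwrite("pics/crop0.png",I)
E
```

```text
(no output)
```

View pics/crop0.png

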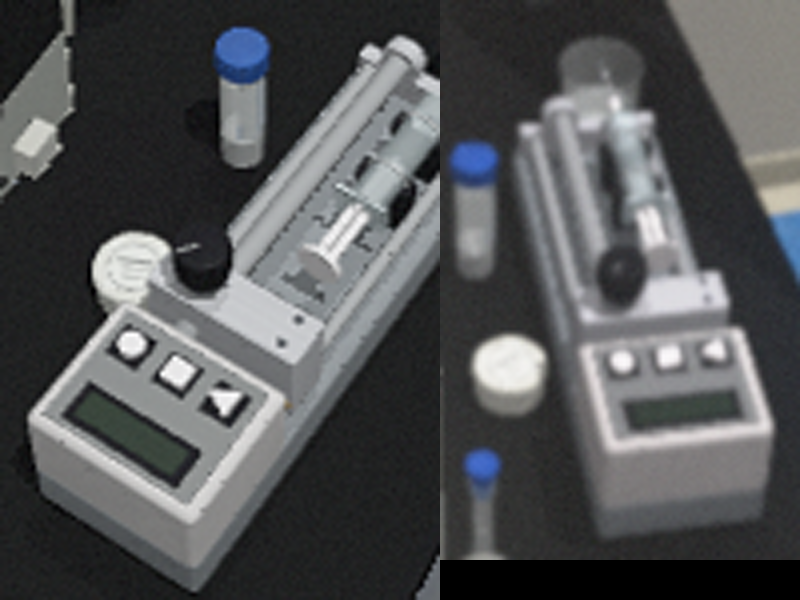

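The crop shows the three keys (scene crop round 131,345; square 178,373; triangle 228,400), the black knob at about (203,250) and the white thumb plate at (320,264). The side view agrees in layout.

```bash
python3 - <<'E'
from rig import *
from h import *
c=capture("scene");d=capture("side")
def S(u,v,z): return ray(c,(220+(u+.5)/4-.5,195+(v+.5)/4-.5),z)
def D(u,v,z): return ray(d,(265+(u-440+.5)/4-.5,175+(v+.5)/4-.5),z)
np.set_printoptions(precision=4,suppress=True)
for n,p,q,z in [("round",(131,345),(622,361),.112),("sq",(178,373),(668,356),.112),("tri",(226,402),(716,351),.112),("knobmid",(203,258),(621,276),.136)]:
    print(n,S(*p,z),D(*q,z))
print("plate",S(320,264,.088), "corners top box front", S(193,520,.106),S(285,400,.106),S(35,418,.106),S(128,308,.106))
print("block top",S(325,335,.11),S(148,283,.11),S(290,372,.11))
r=[S(131,345,.112),S(226,402,.112)];e=r[0]-r[1];print(np.degrees(np.arctan2(e[1],e[0])),np.linalg.norm(e))
E
```

```text
round [0.5273 0.1576 0.112 ] [0.53   0.1557 0.112 ]
sq [0.4953 0.1598 0.112 ] [0.4987 0.1584 0.112 ]
tri [0.4631 0.1621 0.112 ] [0.4659 0.1615 0.112 ]
knobmid [0.5132 0.101  0.136 ] [0.5164 0.1017 0.136 ]
plate [0.467  0.0447 0.088 ] corners top box front [0.445  0.2285 0.106 ] [0.437  0.1422 0.106 ] [0.5512 0.2198 0.106 ] [0.5436 0.1351 0.106 ]
block top [0.4362 0.0972 0.11  ] [0.5409 0.1173 0.11  ] [0.442  0.1275 0.11  ]
-4.059717677693006 0.06439586284386095
```

Call:
jog_arm(
  delta_pos=[
    [15,28,6],
    [36.8,70.8,6],
    [36.8,70.8,6],
    [36.8,70.8,6],
    [36.8,70.8,6],
    [36.8,70.8,6],
    [36.8,70.8,6],
    [36.8,70.8,6],
    [36.8,70.8,6],
    [36.8,70.8,6],
    [36.8,70.8,6],
    [36.8,70.8,6],
  ],
  turn=[10,20,30,40,46,46,46,46,46,46,46,46],
  grip=[0,0,0,0,0,0,0,0,0,0,0,0],
)

```text
time_s: 1.8
position: [0.4922, 0.0577, 0.2797]
tcp_rot: [[0.506, 0.862, 0.001], [0.862, -0.506, -0.0], [0.0, 0.001, -1.0]]
force: [1.5, -1.4, -0.3]
opening: 1.0
grasp_force: 0.0
```

Call:
jog_arm(
  delta_pos=[
    [0,0,0],
    [0,0,0],
    [0,0,0],
    [0,0,0],
  ],
  turn=[0,0,0,0],
  grip=[0,0,0,0],
)

```text
time_s: 2.3
position: [0.491, 0.0543, 0.2792]
tcp_rot: [[0.509, 0.861, -0.0], [0.861, -0.509, -0.0], [-0.0, -0.0, -1.0]]
force: [0.5, 0.7, -0.3]
opening: 1.001
grasp_force: 0.0
```

```bash
python3 - <<'E'
from rig import *
import cv2,pickle
c=capture("wrist"); pickle.dump(c,open("w1.pkl","wb"));cv2.imwrite("pics/w1.png",cv2.resize(c["color"],(784,588),interpolation=cv2.INTER_CUBIC))
s=read_state();print(s["position"],s["tcp_rot"],s["joint_positions"],s["force"],s["moment"],s["time_s"])
E
```

```text
[0.49107994 0.05438226 0.27925323] [[ 5.08594999e-01  8.61005848e-01 -2.37648211e-04]
 [ 8.61005858e-01 -5.08595030e-01 -9.08227044e-05]
 [-1.99065579e-04 -1.58424528e-04 -9.99999968e-01]] [-6.65935731e+00  1.60618732e+01  9.62977430e+01 -7.29556835e-03
  6.76533048e+01  2.39137075e+01] [-0.77711945  1.00081638  0.17708931] [-0.06834295 -0.10955796  0.02185147] 2.35
```

View pics/w1.png

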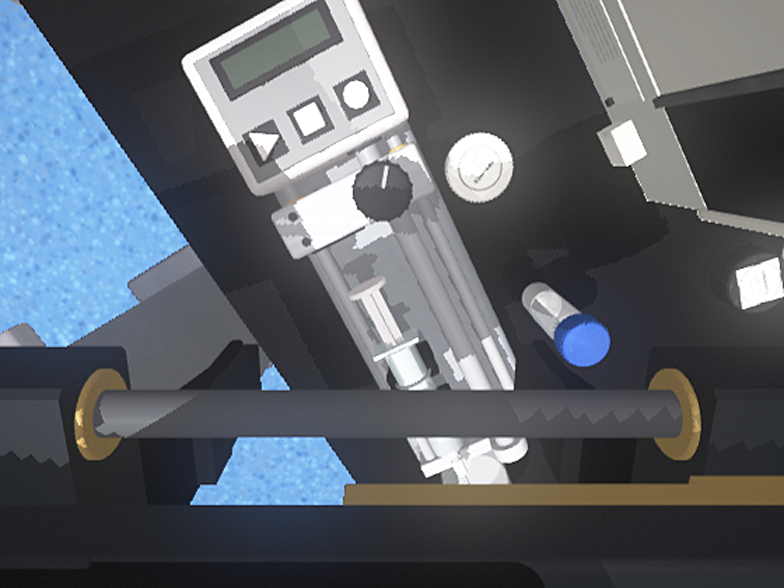

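Keys in the wrist view: round (356,95), square (311,118), triangle (265,144); knob top about (382,187); plunger plate's top rim about (366,290).

```bash
python3 - <<'E'
from h import *
import pickle
c=pickle.load(open("w1.pkl","rb")); print([k for k in c], c["fovy"],c["cx"],c["cy"])
np.set_printoptions(precision=4,suppress=True)
W=lambda u,v,z: ray(c,(u/1.4,v/1.4),z)
for n,u,v,z in [("round",356,95,.112),("sq",311,118,.112),("tri",265,144,.112),("knobtop",382,187,.149),("block -y edge L",300,258,.11),("block -y edge R",438,193,.11),("blk +y",275,208,.11),("plate top rim outer",365,283,.1015),("plate L",349,291,.088),("plate R",386,288,.088)]: print(n,W(u,v,z))
cv2.imwrite("pics/w1c.png",cv2.resize(c["color"][40:250,160:370],(600,600),interpolation=cv2.INTER_CUBIC))
E
```

```text
['color', 'fovy', 'cx', 'cy', 'camera_from_world'] 59.61702447205418 276.39871686776905 209.03071483137512
round [0.5276 0.1537 0.112 ]
sq [0.4973 0.1564 0.112 ]
tri [0.4647 0.158  0.112 ]
knobtop [0.5149 0.101  0.149 ]
block -y edge L [0.4438 0.0871 0.11  ]
block -y edge R [0.542  0.0778 0.11  ]
blk +y [0.4478 0.1225 0.11  ]
plate top rim outer [0.4703 0.0493 0.1015]
plate L [0.4552 0.0475 0.088 ]
plate R [0.479 0.036 0.088]
```

View pics/w1c.png

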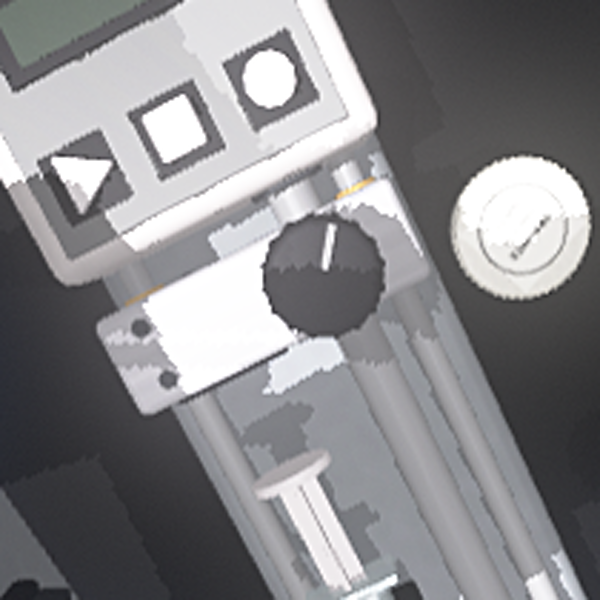

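Call:
jog_arm(
  delta_pos=[
    [2.4,4.6,0],
    [2.4,4.6,-5],
    [2.4,4.6,-9],
    [2.4,4.6,-9],
    [2.4,4.6,-9],
  ],
  turn=[0,0,0,0,0],
  grip=[0.3,0.3,0.3,0.3,0.3],
)

```text
time_s: 2.98
position: [0.5165, 0.1011, 0.1904]
tcp_rot: [[0.507, 0.862, 0.002], [0.862, -0.507, -0.0], [0.001, 0.002, -1.0]]
force: [0.0, -0.1, 1.0]
opening: 0.706
grasp_force: 0.0
```

```bash
python3 - <<'E'
from rig import *
import cv2,pickle
c=capture("wrist"); pickle.dump(c,open("w2.pkl","wb"));cv2.imwrite("pics/w2.png",c["color"])
s=read_state();print(s["position"],s["tcp_rot"][:,1],s["force"],s["moment"],s["time_s"])
E
```

```text
[0.51693489 0.1011831  0.19099497] [ 0.86181124 -0.50721889  0.00322063] [-0.0552536   0.37691149  0.06929189] [-0.02288982 -0.03396273  0.06718887] 3.025
```

View pics/w2.png

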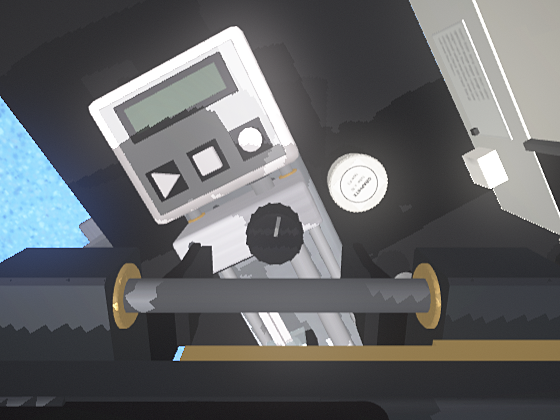

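```bash
python3 - <<'E'
from h import *
import pickle
c=pickle.load(open("w2.pkl","rb"))
np.set_printoptions(precision=4,suppress=True)
for n,u,v,z in [("knobtop",274.5,232,.149),("round",251,139,.112),("sq",207.5,161,.112),("tri",166,184,.112)]: print(n,ray(c,(u,v),z))
E
```

```text
knobtop [0.5162 0.1033 0.149 ]
round [0.5288 0.1546 0.112 ]
sq [0.4968 0.1569 0.112 ]
tri [0.4647 0.1581 0.112 ]
```

Call:
jog_arm(
  delta_pos=[
    [-0.1,0.1,-4],
    [-0.1,0.1,-7.2],
    [-0.1,0.1,-7.2],
    [-0.1,0.1,-7.2],
    [-0.1,0.1,-7.2],
    [-0.1,0.1,-7.2],
    [-0.1,0.1,-7.2],
  ],
  turn=[0,0,0,0,0,0,0],
  grip=[0.3,0.3,0.3,1,1,1,1],
)

```text
time_s: 3.9
position: [0.5157, 0.1023, 0.1182]
tcp_rot: [[0.506, 0.862, 0.003], [0.862, -0.506, -0.001], [0.001, 0.003, -1.0]]
force: [-0.1, -1.6, 4.1]
opening: 0.378
grasp_force: 30.0
```

```bash
cat > s.py <<'E'
from rig import *
import numpy as np
np.set_printoptions(precision=4,suppress=True)
s=read_state();R=s["tcp_rot"];print(s["time_s"],s["position"],"yaw",np.degrees(np.arctan2(R[1,0],R[0,0])).round(2),"F",s["force"],"M",s["moment"],"op",s["opening"]*87,s["grasp_force"],s["joint_positions"])
E
python3 s.py
```

```text
3.9 [0.5157 0.1023 0.1182] yaw 59.59 F [-0.0759 -1.6325  4.099 ] M [-0.3063 -0.1691  0.022 ] op 32.92900335980828 30.00040308572352 [ -0.9447  31.4599 101.9608  -0.0471  46.3897  29.5003]
```

Call:
jog_arm(
  delta_pos=[
    [0,0,0],
    [0,0,0],
    [0,0,0],
    [0,0,0],
    [0,0,0],
  ],
  turn=[8,16,24,30,30],
  grip=[1,1,1,1,1],
)

```text
time_s: 4.53
position: [0.5143, 0.1027, 0.118]
tcp_rot: [[0.008, 1.0, -0.0], [1.0, -0.008, 0.0], [0.0, -0.0, -1.0]]
force: [-0.8, 0.5, 4.8]
opening: 0.383
grasp_force: 30.0
```

```bash
python3 s.py
```

```text
4.525 [0.5143 0.1027 0.118 ] yaw 89.55 F [-0.8287  0.5166  4.7611] M [-0.1137  0.0524 -0.1263] op 33.338184636829254 29.999389853328466 [ -0.9338  31.4569 102.0275   0.0251  46.5169  -0.505 ]
```

Call:
jog_arm(
  delta_pos=[
    [0,0,0],
    [0,0,0],
    [0,0,0],
    [0,0,0],
    [0,0,0],
    [0,0,0],
  ],
  turn=[8,16,24,32,40,40],
  grip=[1,1,1,1,1,1],
)

```text
time_s: 5.28
position: [0.5124, 0.1021, 0.1177]
tcp_rot: [[-0.638, 0.77, -0.004], [0.77, 0.638, -0.001], [0.002, -0.004, -1.0]]
force: [-3.3, -2.1, 6.9]
opening: 0.381
grasp_force: 30.0
```

```bash
python3 s.py
```

```text
5.275 [0.5124 0.1021 0.1177] yaw 129.61 F [-3.3433 -2.0851  6.8843] M [-0.445   0.4605 -0.1091] op 33.15117571164161 29.998856484889984 [ -0.9597  31.4448 102.1349  -0.0736  46.6557 -40.5162]
```

Call:
jog_arm(
  delta_pos=[
    [0,0,0],
    [0,0,0],
    [0,0,0],
    [0,0,0],
    [0,0,0],
    [0,0,0],
  ],
  turn=[8,16,24,32,40,40],
  grip=[1,1,1,1,1,1],
)

```text
time_s: 6.02
position: [0.5115, 0.1024, 0.1176]
tcp_rot: [[-0.984, 0.181, -0.006], [0.181, 0.984, -0.001], [0.006, -0.002, -1.0]]
force: [-4.5, -1.9, 7.8]
opening: 0.378
grasp_force: 30.0
```

```bash
python3 s.py
```

```text
6.025 [0.5115 0.1024 0.1176] yaw 169.6 F [-4.5043 -1.8951  7.7728] M [-0.2654  0.6568 -0.1464] op 32.90823873835096 29.999140659347177 [ -0.9484  31.44   102.1795  -0.0477  46.7215 -80.5157]
```

```bash
python3 - <<'E'
from rig import *
import cv2,numpy as np
c=capture("wrist");d=capture("scene")["color"][195:345,220:330]
I=np.zeros((420,800,3),np.uint8);I[:,:480]=cv2.resize(c["color"][130:340,150:390],(480,420),interpolation=cv2.INTER_CUBIC);I[:,490:798]=cv2.resize(d,(308,420),interpolation=cv2.INTER_CUBIC)
cv2.imwrite("pics/w3.png",I)
print(read_state()["tau"],read_state()["moment"])
E
```

```text
[  0.6461731  -35.51664591 -13.03744823   0.32427493  -1.34925608
  -0.15504471] [-0.25076981  0.61098652 -0.08887997]
```

View pics/w3.png

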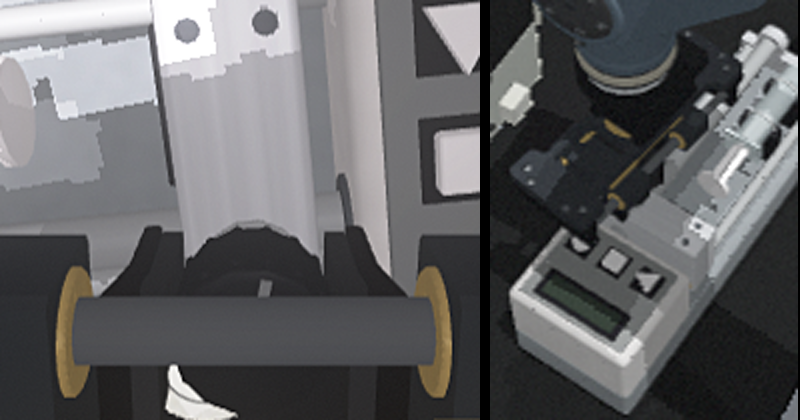

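Call:
jog_arm(
  delta_pos=[
    [0,0,0],
    [-0.1,0,0],
    [-0.2,0,0],
    [-0.2,0,0],
    [-0.2,0,0],
    [-0.2,0,0],
    [-0.2,0,0],
    [-0.2,0,0],
  ],
  turn=[8,16,24,32,40,48,56,56],
  grip=[1,1,1,1,1,1,1,1],
)

```text
time_s: 7.12
position: [0.5125, 0.1022, 0.1177]
tcp_rot: [[-0.701, -0.713, 0.0], [-0.713, 0.701, -0.001], [0.0, -0.001, -1.0]]
force: [-1.3, -2.3, 5.0]
opening: 0.381
grasp_force: 30.0
```

```bash
python3 s.py
```

```text
7.125 [0.5125 0.1022 0.1177] yaw -134.54 F [-1.2838 -2.2509  4.9906] M [-0.2735  0.0549 -0.1214] op 33.150762476147605 29.999005738645792 [  -0.9663   31.3804  102.3077   -0.0468   46.2995 -136.3932]
```

Call:
jog_arm(
  delta_pos=[
    [0,-0.3,0],
    [-0.05,-0.6,0],
    [-0.1,-1.0,0],
    [-0.1,-1.4,0],
    [-0.15,-1.8,0],
    [-0.15,-2.0,0],
    [-0.15,-2.0,0],
  ],
  turn=[0,0,0,0,0,0,0],
  grip=[1,1,1,1,1,1,1],
)

```text
time_s: 8.0
position: [0.511, 0.0827, 0.1176]
tcp_rot: [[-0.701, -0.713, 0.0], [-0.713, 0.701, 0.001], [-0.001, 0.0, -1.0]]
force: [-0.6, 1.2, 4.8]
opening: 0.381
grasp_force: 30.0
```

```bash
python3 s.py
```

```text
8.0 [0.511  0.0827 0.1176] yaw -134.52 F [-0.5868  1.2038  4.7962] M [ 0.3911  0.0767 -0.185 ] op 33.17689149962488 29.99968280084431 [  -3.2036   31.1006  103.0268    0.0424   45.8553 -138.7124]
```

Call:
jog_arm(
  delta_pos=[
    [0,-0.1,0],
    [0,-0.2,0],
    [0,-0.3,0],
    [0,-0.4,0],
    [-0.04,-0.5,0],
    [-0.04,-0.5,0],
  ],
  turn=[0,0,0,0,0,0],
  grip=[1,1,1,1,1,1],
)

```text
time_s: 8.75
position: [0.5106, 0.078, 0.1176]
tcp_rot: [[-0.701, -0.713, 0.001], [-0.713, 0.701, 0.001], [-0.001, 0.0, -1.0]]
force: [-1.7, 1.8, 5.9]
opening: 0.378
grasp_force: 30.0
```

```bash
python3 s.py; python3 - <<'E'
from rig import *
import cv2
d=capture("scene")["color"][215:315,255:345]
cv2.imwrite("pics/s4.png",cv2.resize(d,(540,600),interpolation=cv2.INTER_CUBIC))
E
```

```text
8.75 [0.5106 0.078  0.1176] yaw -134.52 F [-1.6603  1.7938  5.9094] M [ 0.4496 -0.0224 -0.0928] op 32.90057957957775 29.999717669561505 [  -3.7565   31.0335  103.1887    0.067    45.7507 -139.2782]
```

View pics/s4.png

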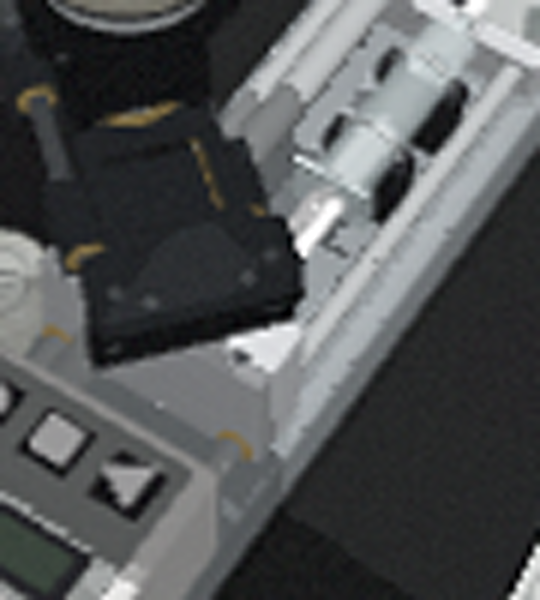

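Call:
jog_arm(
  delta_pos=[
    [0,-0.1,0],
    [0,-0.2,0],
    [-0.02,-0.3,0],
    [-0.03,-0.4,0],
    [-0.03,-0.4,0],
  ],
  turn=[0,0,0,0,0],
  grip=[1,1,1,1,1],
)

```text
time_s: 9.43
position: [0.5103, 0.074, 0.1176]
tcp_rot: [[-0.701, -0.713, 0.0], [-0.713, 0.701, 0.001], [-0.001, 0.0, -1.0]]
force: [-0.9, 2.3, 6.2]
opening: 0.377
grasp_force: 30.0
```

```bash
python3 s.py
```

```text
9.425 [0.5103 0.074  0.1176] yaw -134.52 F [-0.8763  2.2661  6.2054] M [ 0.4961  0.0358 -0.1504] op 32.785350563442854 29.999714037403464 [  -4.2088   30.9853  103.3136    0.0662   45.6801 -139.7329]
```

Call:
jog_arm(
  delta_pos=[
    [0,-0.1,0],
    [-0.02,-0.2,0],
    [-0.02,-0.2,0],
  ],
  turn=[0,0,0],
  grip=[1,1,1],
)

```text
time_s: 9.8
position: [0.5102, 0.072, 0.1176]
tcp_rot: [[-0.701, -0.713, 0.001], [-0.713, 0.701, 0.001], [-0.001, 0.0, -1.0]]
force: [-0.6, 1.9, 6.2]
opening: 0.38
grasp_force: 30.0
```

```bash
python3 s.py
```

```text
9.8 [0.5102 0.072  0.1176] yaw -134.52 F [-0.5536  1.8799  6.1999] M [ 0.4887  0.0297 -0.1127] op 33.022269963718145 29.999617477878928 [  -4.439    30.956   103.38      0.0673   45.6315 -139.9635]
```

Call:
jog_arm(
  delta_pos=[
    [0,-0.1,0],
    [0,-0.1,0],
  ],
  turn=[0,0],
  grip=[1,1],
)

```text
time_s: 10.05
position: [0.5101, 0.071, 0.1176]
tcp_rot: [[-0.701, -0.713, 0.0], [-0.713, 0.701, 0.001], [-0.001, 0.0, -1.0]]
force: [-0.7, 1.6, 6.1]
opening: 0.384
grasp_force: 30.0
```

Call:
jog_arm(
  delta_pos=[
    [-0.01,-0.1,0],
    [-0.01,-0.1,0],
  ],
  turn=[0,0],
  grip=[1,1],
)

```text
time_s: 10.3
position: [0.51, 0.07, 0.1176]
tcp_rot: [[-0.701, -0.713, 0.0], [-0.713, 0.701, 0.001], [-0.001, 0.0, -1.0]]
force: [-1.4, 2.5, 5.9]
opening: 0.384
grasp_force: 30.0
```

Call:
jog_arm(
  delta_pos=[
    [0,-0.05,0],
    [-0.01,-0.1,0],
    [-0.01,-0.1,0],
  ],
  turn=[0,0,0],
  grip=[1,1,1],
)

```text
time_s: 10.68
position: [0.5099, 0.0691, 0.1176]
tcp_rot: [[-0.701, -0.713, 0.001], [-0.713, 0.701, 0.001], [-0.001, 0.0, -1.0]]
force: [-0.9, 2.7, 5.8]
opening: 0.376
grasp_force: 30.0
```

Call:
jog_arm(
  delta_pos=[
    [0,-0.05,0],
    [0,-0.05,0],
  ],
  turn=[0,0],
  grip=[1,1],
)

```text
time_s: 10.92
position: [0.5099, 0.0686, 0.1176]
tcp_rot: [[-0.701, -0.713, 0.0], [-0.713, 0.701, 0.001], [-0.001, 0.0, -1.0]]
force: [-1.2, 2.2, 6.7]
opening: 0.381
grasp_force: 30.0
```

Call:
jog_arm(
  delta_pos=[
    [0,-0.05,0],
    [0,-0.05,0],
  ],
  turn=[0,0],
  grip=[1,1],
)

```text
time_s: 11.18
position: [0.5098, 0.0681, 0.1176]
tcp_rot: [[-0.701, -0.713, 0.0], [-0.713, 0.701, 0.001], [-0.001, 0.0, -1.0]]
force: [-0.6, 3.3, 6.2]
opening: 0.381
grasp_force: 30.0
```

```bash
python3 s.py; python3 - <<'E'
from rig import *
import cv2
d=capture("scene")["color"][215:315,255:345];e=capture("wrist")["color"]
import numpy as np
I=np.zeros((600,800,3),np.uint8);I[:400,:360]=cv2.resize(d,(360,400),interpolation=cv2.INTER_CUBIC);I[:330,362:800]=cv2.resize(e,(438,330),interpolation=cv2.INTER_AREA)
f=capture("side")["color"][195:265,305:385];I[330:,362:]=cv2.resize(f,(438,270),interpolation=cv2.INTER_CUBIC)
cv2.imwrite("pics/s5.png",I)
E
```

```text
11.175 [0.5098 0.0681 0.1176] yaw -134.52 F [-0.6161  3.253   6.216 ] M [ 0.5264  0.0673 -0.1424] op 33.1686668003026 29.9996442720294 [  -4.8882   30.9156  103.4891    0.0753   45.5805 -140.4195]
```

View pics/s5.png

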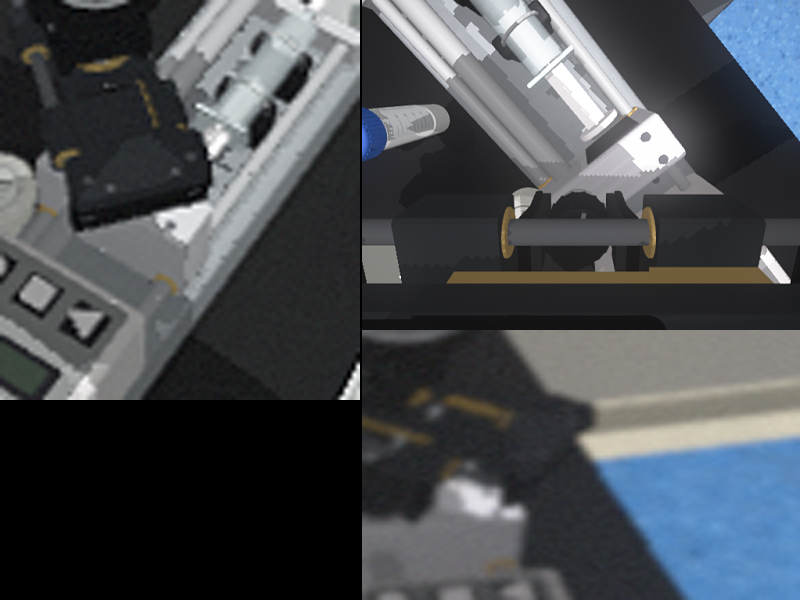

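```bash
python3 - <<'E'
from rig import *
import cv2,pickle
c=capture("wrist");pickle.dump(c,open("w5.pkl","wb"))
cv2.imwrite("pics/w5.png",cv2.resize(c["color"][90:240,240:440],(800,600),interpolation=cv2.INTER_CUBIC))
E
```

```text
(no output)
```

View pics/w5.png

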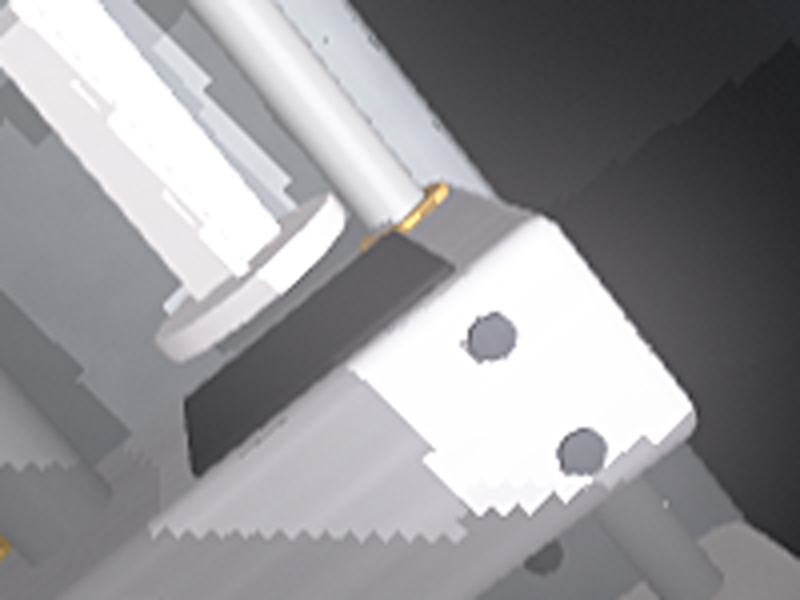

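```bash
python3 - <<'E'
from h import *
import pickle
np.set_printoptions(precision=1,suppress=True)
c=pickle.load(open("w5.pkl","rb"));T=c["camera_from_world"];print("cam",(-T[:3,:3].T@T[:3,3]).round(4))
a=np.radians(-4.5);X=np.array([np.cos(a),np.sin(a),0]);Y=np.array([-np.sin(a),np.cos(a),0]);Z=np.array([0,0,1])
K=np.array([.5098,.0681,.110]); px=lambda p:(proj(c,p)-[240,90]+.5)*4-.5
print("block corners top", [px(K+X*x+Y*y) for x,y in [(-.074,-.017),(-.074,.017)]], "seat z .110/.103/.088", [px(K+X*-.042+Y*-.019+Z*z) for z in (0,-.007,-.022)])
F=K+X*-.042+Y*-.019-Z*.022
for g in (0,.002,.004,.006,.008,.010):
    C=F-Y*g; print(g,[px(C+.015*(X*np.cos(t)+Z*np.sin(t))) for t in np.radians([0,45,90,135,180])])
E
```

```text
cam [0.5 0.  0.3]
block corners top [array([550.5, 187.4]), array([720.2, 412.3])] seat z .110/.103/.088 [array([317.4, 353.5]), array([310.9, 343.2]), array([298.5, 323.4])]
0 [array([210. , 395.6]), array([240.6, 391. ]), array([310.9, 343.2]), array([374.8, 282.1]), array([389.4, 249.4])]
0.002 [array([200.4, 384.2]), array([230.6, 379. ]), array([300.6, 330.6]), array([364.8, 269.6]), array([380. , 237.4])]
0.004 [array([190.8, 372.8]), array([220.4, 366.9]), array([290.3, 318. ]), array([354.8, 257. ]), array([370.5, 225.4])]
0.006 [array([181.1, 361.4]), array([210.3, 354.7]), array([279.9, 305.4]), array([344.7, 244.4]), array([360.9, 213.4])]
0.008 [array([171.5, 349.9]), array([200. , 342.6]), array([269.5, 292.7]), array([334.6, 231.7]), array([351.4, 201.3])]
0.01 [array([161.7, 338.4]), array([189.8, 330.3]), array([259.1, 279.9]), array([324.4, 219. ]), array([341.8, 189.1])]
```

The last view shows the thumb plate's outer rim (275,293) still clear of the seat (around 310,345), so the gap is about 7–9 mm.

Call:
jog_arm(
  delta_pos=[
    [0,-0.1,0],
    [-0.01,-0.2,0],
    [-0.02,-0.3,0],
    [-0.03,-0.4,0],
    [-0.03,-0.45,0],
    [-0.03,-0.45,0],
  ],
  turn=[0,0,0,0,0,0],
  grip=[1,1,1,1,1,1],
)

```text
time_s: 12.12
position: [0.5095, 0.0635, 0.1176]
tcp_rot: [[-0.701, -0.713, 0.0], [-0.713, 0.701, 0.001], [-0.001, 0.0, -1.0]]
force: [-0.8, 2.6, 6.0]
opening: 0.381
grasp_force: 30.0
```

Call:
jog_arm(
  delta_pos=[
    [0,-0.05,0],
    [0,-0.05,0],
  ],
  turn=[0,0],
  grip=[1,1],
)

```text
time_s: 12.38
position: [0.5094, 0.0631, 0.1176]
tcp_rot: [[-0.701, -0.713, 0.0], [-0.713, 0.701, 0.001], [-0.001, 0.001, -1.0]]
force: [-0.6, 3.0, 6.4]
opening: 0.381
grasp_force: 30.0
```

Call:
jog_arm(
  delta_pos=[
    [-0.01,-0.05,0],
    [-0.01,-0.05,0],
  ],
  turn=[0,0],
  grip=[1,1],
)

```text
time_s: 12.62
position: [0.5094, 0.0626, 0.1176]
tcp_rot: [[-0.701, -0.713, 0.0], [-0.713, 0.701, 0.001], [-0.001, 0.0, -1.0]]
force: [-1.1, 2.8, 7.2]
opening: 0.382
grasp_force: 30.0
```

Call:
jog_arm(
  delta_pos=[
    [0,-0.05,0],
    [0,-0.05,0],
  ],
  turn=[0,0],
  grip=[1,1],
)

```text
time_s: 12.88
position: [0.5094, 0.0621, 0.1176]
tcp_rot: [[-0.701, -0.713, 0.0], [-0.713, 0.701, 0.001], [-0.001, 0.0, -1.0]]
force: [-1.6, 2.3, 6.2]
opening: 0.384
grasp_force: 30.0
```

Call:
jog_arm(
  delta_pos=[
    [0,-0.04,0],
    [0,-0.04,0],
  ],
  turn=[0,0],
  grip=[1,1],
)

```text
time_s: 13.12
position: [0.5094, 0.0617, 0.1176]
tcp_rot: [[-0.701, -0.713, 0.0], [-0.713, 0.701, 0.001], [-0.001, 0.001, -1.0]]
force: [-1.1, 1.4, 5.2]
opening: 0.383
grasp_force: 30.0
```

Call:
jog_arm(
  delta_pos=[
    [0,-0.04,0],
    [0,-0.04,0],
  ],
  turn=[0,0],
  grip=[1,1],
)

```text
time_s: 13.38
position: [0.5093, 0.0613, 0.1176]
tcp_rot: [[-0.701, -0.713, 0.0], [-0.713, 0.701, 0.001], [-0.001, 0.001, -1.0]]
force: [-0.4, 2.9, 6.7]
opening: 0.38
grasp_force: 30.0
```

Call:
jog_arm(
  delta_pos=[
    [-0.01,-0.04,0],
    [-0.01,-0.04,0],
  ],
  turn=[0,0],
  grip=[1,1],
)

```text
time_s: 13.62
position: [0.5093, 0.0609, 0.1176]
tcp_rot: [[-0.701, -0.713, 0.0], [-0.713, 0.701, 0.001], [-0.001, 0.0, -1.0]]
force: [-0.9, 2.2, 5.9]
opening: 0.382
grasp_force: 30.0
```

```bash
python3 s.py
```

```text
13.625 [0.5093 0.0609 0.1176] yaw -134.52 F [-0.9377  2.17    5.9093] M [ 0.5598  0.0363 -0.1145] op 33.25182312371137 29.999703727662563 [  -5.7151   30.8357  103.6912    0.0756   45.4647 -141.2443]
```

Call:
jog_arm(
  delta_pos=[
    [0,-0.04,0],
    [0,-0.04,0],
  ],
  turn=[0,0],
  grip=[1,1],
)

```text
time_s: 13.88
position: [0.5093, 0.0605, 0.1176]
tcp_rot: [[-0.701, -0.713, 0.0], [-0.713, 0.701, 0.001], [-0.001, 0.001, -1.0]]
force: [-2.0, 2.4, 6.2]
opening: 0.381
grasp_force: 30.0
```

Call:
jog_arm(
  delta_pos=[
    [0,-0.04,0],
    [0,-0.04,0],
  ],
  turn=[0,0],
  grip=[1,1],
)

```text
time_s: 14.12
position: [0.5092, 0.0601, 0.1176]
tcp_rot: [[-0.701, -0.713, 0.0], [-0.713, 0.701, 0.001], [-0.001, 0.001, -1.0]]
force: [-1.6, 2.3, 6.2]
opening: 0.379
grasp_force: 30.0
```

Call:
jog_arm(
  delta_pos=[
    [0,-0.04,0],
    [0,-0.04,0],
  ],
  turn=[0,0],
  grip=[1,1],
)

```text
time_s: 14.38
position: [0.5092, 0.0597, 0.1176]
tcp_rot: [[-0.701, -0.713, 0.0], [-0.713, 0.701, 0.001], [-0.001, 0.001, -1.0]]
force: [-1.1, 2.1, 6.4]
opening: 0.382
grasp_force: 30.0
```

Call:
jog_arm(
  delta_pos=[
    [-0.01,-0.04,0],
    [-0.01,-0.04,0],
  ],
  turn=[0,0],
  grip=[1,1],
)

```text
time_s: 14.62
position: [0.5092, 0.0597, 0.1176]
tcp_rot: [[-0.701, -0.713, 0.0], [-0.713, 0.701, 0.002], [-0.001, 0.001, -1.0]]
force: [-0.9, 3.9, 6.1]
opening: 0.38
grasp_force: 30.0
```

Call:
jog_arm(
  delta_pos=[
    [0,0,0],
    [0,0,0],
  ],
  turn=[0,0],
  grip=[1,1],
)

```text
time_s: 14.88
position: [0.5092, 0.0596, 0.1176]
tcp_rot: [[-0.701, -0.713, 0.0], [-0.713, 0.701, 0.001], [-0.001, 0.001, -1.0]]
force: [-0.9, 3.5, 6.1]
opening: 0.382
grasp_force: 30.0
```

```bash
python3 s.py
```

```text
14.875 [0.5092 0.0596 0.1176] yaw -134.53 F [-0.9255  3.5494  6.0909] M [ 0.7692  0.0145 -0.1273] op 33.233073608920314 29.999722307547927 [  -5.8771   30.8206  103.7299    0.1215   45.4415 -141.4299]
```

Call:
jog_arm(
  delta_pos=[
    [0,-0.03,0],
    [0,-0.03,0],
  ],
  turn=[0,0],
  grip=[1,1],
)

```text
time_s: 15.12
position: [0.5092, 0.0596, 0.1176]
tcp_rot: [[-0.702, -0.713, 0.0], [-0.713, 0.702, 0.002], [-0.002, 0.001, -1.0]]
force: [-1.1, 4.2, 5.9]
opening: 0.381
grasp_force: 30.0
```

```bash
python3 s.py
```

```text
15.125 [0.5092 0.0596 0.1176] yaw -134.55 F [-1.1463  4.2397  5.9327] M [ 0.8874  0.0179 -0.1343] op 33.10675939682785 29.99989436008036 [  -5.9003   30.8192  103.7336    0.1612   45.4375 -141.4631]
```

```bash
cat > m.py <<'E'
from rig import *
import numpy as np,sys
np.set_printoptions(precision=3,suppress=True)
r=[]
for i in range(5):
    s=read_state();R=s["tcp_rot"];r.append(np.r_[np.degrees(np.arctan2(R[1,0],R[0,0]))%360,s["position"]*1000,s["force"],s["moment"],s["tau"][5]])
    if i<4: capture("side")
a=np.array(r);m=a.mean(0);print(s["time_s"],"yaw",m[0].round(2),"pos",m[1:4],"F",m[4:7],"M",m[7:10],"t6",m[10].round(3),"sd",a[:,9].std().round(3),a[:,10].std().round(3))
open("log.txt","a").write(" ".join(map(str,m))+"\n")
E
python3 m.py
```

```text
15.325 yaw 225.45 pos [509.184  59.592 117.596] F [-1.18   4.389  5.929] M [ 0.903  0.022 -0.108] t6 -0.127 sd 0.024 0.0
```

Call:
jog_arm(
  delta_pos=[
    [0,0.02,0],
    [-0.03,0.04,0],
    [-0.05,0.06,0],
    [-0.05,0.06,0],
  ],
  turn=[-8,-16,-24,-24],
  grip=[1,1,1,1],
)

```text
time_s: 15.82
position: [0.5085, 0.0606, 0.1176]
tcp_rot: [[-0.931, -0.366, -0.0], [-0.366, 0.931, 0.002], [-0.001, 0.002, -1.0]]
force: [-0.8, 6.3, 6.7]
opening: 0.385
grasp_force: 30.0
```

```bash
python3 m.py
```

```text
16.025 yaw 201.5 pos [508.467  60.611 117.591] F [-0.695  6.529  6.557] M [ 1.164 -0.003  0.143] t6 0.164 sd 0.027 0.064
```

Call:
jog_arm(
  delta_pos=[
    [0,0.06,0],
    [-0.01,0.12,0],
    [-0.02,0.18,0],
    [-0.02,0.18,0],
  ],
  turn=[-8,-16,-24,-24],
  grip=[1,1,1,1],
)

```text
time_s: 16.52
position: [0.5083, 0.062, 0.1176]
tcp_rot: [[-0.999, 0.044, -0.0], [0.044, 0.999, 0.001], [0.0, 0.001, -1.0]]
force: [-0.9, 4.8, 6.3]
opening: 0.38
grasp_force: 30.0
```

```bash
python3 m.py
```

```text
16.725 yaw 177.53 pos [508.287  61.952 117.6  ] F [-1.02   4.557  6.713] M [0.844 0.024 0.122] t6 0.156 sd 0.02 0.064
```

Call:
jog_arm(
  delta_pos=[
    [0,0.04,0],
    [0.01,0.08,0],
    [0.02,0.1,0],
    [0.02,0.1,0],
  ],
  turn=[-8,-16,-20,-20],
  grip=[1,1,1,1],
)

```text
time_s: 17.23
position: [0.5085, 0.063, 0.1176]
tcp_rot: [[-0.924, 0.382, -0.0], [0.382, 0.924, 0.001], [0.001, 0.001, -1.0]]
force: [0.1, 4.3, 6.4]
opening: 0.382
grasp_force: 30.0
```

```bash
python3 m.py
```

```text
17.425 yaw 157.55 pos [508.513  62.993 117.595] F [-0.777  4.65   5.887] M [0.827 0.009 0.21 ] t6 0.216 sd 0.035 0.033
```

Call:
jog_arm(
  delta_pos=[
    [0.02,0.04,0],
    [0.03,0.06,0],
    [0.05,0.08,0],
    [0.05,0.08,0],
  ],
  turn=[-8,-16,-20,-20],
  grip=[1,1,1,1],
)

```text
time_s: 17.92
position: [0.5091, 0.0639, 0.1176]
tcp_rot: [[-0.738, 0.675, 0.0], [0.675, 0.738, 0.002], [0.001, 0.001, -1.0]]
force: [-0.7, 5.0, 6.6]
opening: 0.377
grasp_force: 30.0
```

```bash
python3 m.py
```

```text
18.125 yaw 137.54 pos [509.103  63.876 117.604] F [-1.041  5.292  6.276] M [0.858 0.005 0.19 ] t6 0.213 sd 0.031 0.033
```

Call:
jog_arm(
  delta_pos=[
    [0.03,0.04,0],
    [0.06,0.06,0],
    [0.06,0.06,0],
  ],
  turn=[-8,-15,-15],
  grip=[1,1,1],
)

```text
time_s: 18.5
position: [0.5097, 0.0644, 0.1176]
tcp_rot: [[-0.537, 0.843, 0.0], [0.843, 0.537, 0.002], [0.001, 0.001, -1.0]]
force: [-0.5, 5.5, 6.3]
opening: 0.383
grasp_force: 30.0
```

```bash
python3 m.py
```

```text
18.7 yaw 122.53 pos [509.711  64.413 117.62 ] F [-0.634  4.683  6.553] M [0.788 0.011 0.17 ] t6 0.186 sd 0.02 0.057
```

Call:
jog_arm(
  delta_pos=[
    [0.03,0.02,0],
    [0.07,0.04,0],
    [0.07,0.04,0],
  ],
  turn=[-8,-15,-15],
  grip=[1,1,1],
)

```text
time_s: 19.08
position: [0.5104, 0.0648, 0.1177]
tcp_rot: [[-0.301, 0.954, 0.0], [0.954, 0.301, 0.001], [0.001, 0.001, -1.0]]
force: [-0.2, 5.4, 7.4]
opening: 0.382
grasp_force: 30.0
```

```bash
python3 m.py
```

```text
19.275 yaw 107.55 pos [510.437  64.766 117.69 ] F [-0.817  4.768  6.556] M [0.758 0.036 0.165] t6 0.216 sd 0.015 0.057
```

Call:
jog_arm(
  delta_pos=[
    [0.04,0.01,0],
    [0.07,0.01,0],
    [0.07,0.01,0],
  ],
  turn=[-8,-15,-15],
  grip=[1,1,1],
)

```text
time_s: 19.65
position: [0.5112, 0.0649, 0.1178]
tcp_rot: [[-0.044, 0.999, 0.0], [0.999, 0.044, 0.001], [0.001, 0.001, -1.0]]
force: [-0.5, 4.3, 7.1]
opening: 0.381
grasp_force: 30.0
```

```bash
python3 m.py
```

```text
19.85 yaw 92.55 pos [511.206  64.889 117.77 ] F [-1.159  4.737  7.569] M [0.789 0.09  0.228] t6 0.25 sd 0.046 0.056
```

Call:
jog_arm(
  delta_pos=[
    [0.04,0,0],
    [0.08,-0.01,0],
    [0.08,-0.01,0],
  ],
  turn=[-8,-15,-15],
  grip=[1,1,1],
)

```text
time_s: 20.23
position: [0.512, 0.0648, 0.1178]
tcp_rot: [[0.216, 0.976, 0.0], [0.976, -0.216, 0.001], [0.002, 0.0, -1.0]]
force: [-0.8, 5.5, 7.8]
opening: 0.378
grasp_force: 30.0
```

```bash
python3 m.py
```

```text
20.425 yaw 77.56 pos [511.992  64.818 117.833] F [-0.752  4.925  7.891] M [0.777 0.111 0.244] t6 0.283 sd 0.009 0.056
```

Call:
jog_arm(
  delta_pos=[
    [0.04,-0.01,0],
    [0.07,-0.02,0],
    [0.07,-0.02,0],
  ],
  turn=[-8,-15,-15],
  grip=[1,1,1],
)

```text
time_s: 20.8
position: [0.5127, 0.0645, 0.1179]
tcp_rot: [[0.461, 0.887, 0.001], [0.887, -0.461, 0.001], [0.001, -0.0, -1.0]]
force: [-1.1, 4.0, 7.9]
opening: 0.38
grasp_force: 30.0
```

```bash
python3 m.py
```

```text
21.0 yaw 62.58 pos [512.729  64.543 117.916] F [-0.902  4.649  8.257] M [0.744 0.145 0.295] t6 0.319 sd 0.014 0.056
```

Call:
jog_arm(
  delta_pos=[
    [0.03,-0.02,0],
    [0.06,-0.04,0],
    [0.06,-0.04,0],
  ],
  turn=[-8,-15,-15],
  grip=[1,1,1],
)

```text
time_s: 21.38
position: [0.5134, 0.0641, 0.118]
tcp_rot: [[0.675, 0.738, 0.001], [0.738, -0.675, 0.001], [0.001, -0.0, -1.0]]
force: [-1.5, 4.5, 8.8]
opening: 0.379
grasp_force: 30.0
```

```bash
python3 m.py
```

```text
21.575 yaw 47.59 pos [513.368  64.072 117.987] F [-1.331  4.471  9.072] M [0.695 0.164 0.307] t6 0.357 sd 0.018 0.056
```

```bash
python3 - <<'E'
from rig import *
for i in range(4):
    s=read_state();print(s["time_s"],s["tau"][5].round(4),s["tau"][4].round(3),s["moment"].round(3));capture("side")
E
```

```text
21.575 0.3215 -0.512 [0.715 0.142 0.307]
21.625 0.3214 -0.512 [0.709 0.204 0.321]
21.675 0.3214 -0.512 [0.706 0.195 0.315]
21.725 0.3214 -0.512 [0.66  0.197 0.298]
```

Call:
jog_arm(
  delta_pos=[
    [0.03,-0.03,0],
    [0.05,-0.06,0],
    [0.05,-0.06,0],
  ],
  turn=[-8,-15,-15],
  grip=[1,1,1],
)

```text
time_s: 22.15
position: [0.5139, 0.0634, 0.1181]
tcp_rot: [[0.843, 0.538, 0.001], [0.538, -0.843, 0.001], [0.001, -0.0, -1.0]]
force: [-1.7, 4.1, 9.5]
opening: 0.378
grasp_force: 30.0
```

```bash
python3 - <<'E'
from rig import *
for i in range(5):
    s=read_state();print(s["time_s"],s["tau"][5].round(4),s["position"].round(5),s["force"].round(2),s["moment"].round(3));capture("side")
E
```

```text
22.15 0.5068 [0.51387 0.06344 0.11806] [-1.66  4.12  9.45] [0.779 0.271 0.395]
22.2 0.3885 [0.51389 0.06343 0.11807] [-1.13  4.38  9.61] [0.678 0.265 0.337]
22.25 0.3652 [0.51386 0.06347 0.11804] [-1.11  4.67  8.99] [0.677 0.234 0.373]
22.3 0.3613 [0.5139  0.06344 0.11809] [-1.6   4.06  9.68] [0.744 0.235 0.345]
22.35 0.3607 [0.51388 0.06344 0.11808] [-1.84  4.07  9.81] [0.733 0.228 0.356]
```

Call:
jog_arm(
  delta_pos=[
    [0,0.05,0],
    [0,0.1,0],
    [0,0.1,0],
    [0,0.1,0],
    [0,0.1,0],
  ],
  turn=[2,4,4,4,4],
  grip=[1,1,1,1,1],
)

```text
time_s: 23.02
position: [0.5138, 0.0637, 0.1181]
tcp_rot: [[0.803, 0.596, 0.0], [0.596, -0.803, 0.0], [0.0, 0.0, -1.0]]
force: [-1.0, 1.5, 8.9]
opening: 0.38
grasp_force: 30.0
```

```bash
python3 m.py
```

```text
23.225 yaw 36.57 pos [513.771  63.717 118.066] F [-1.766  1.795  9.272] M [0.234 0.311 0.122] t6 0.121 sd 0.028 0.0
```

Call:
jog_arm(
  delta_pos=[
    [0,0,0],
    [0,0,0],
    [0,0,0],
    [0,0,2],
    [0,0,6],
    [0,0,8],
    [0,0,8],
  ],
  turn=[0,0,0,0,0,0,0],
  grip=[0.3,0.3,0.3,0.3,0.3,0.3,0.3],
)

```text
time_s: 24.1
position: [0.5149, 0.0634, 0.1984]
tcp_rot: [[0.803, 0.596, 0.004], [0.596, -0.803, -0.0], [0.003, 0.003, -1.0]]
force: [1.0, -0.1, -0.5]
opening: 0.696
grasp_force: 0.0
```

```bash
python3 s.py
```

```text
24.1 [0.5149 0.0634 0.1984] yaw 36.56 F [ 0.9666 -0.0536 -0.4735] M [ 0.0406 -0.028   0.001 ] op 60.52320007403485 0.0 [-5.334  23.882  98.8887 -0.0052 57.0196 48.1071]
```

Call:
jog_arm(
  delta_pos=[
    [-1,5,0],
    [-1.8,9.4,0],
    [-1.8,9.4,-2],
    [-1.8,9.4,-5],
    [-1.8,9.4,-7],
    [-1.8,9.4,-7],
    [-1.8,9.4,-7],
  ],
  turn=[-10,-20,-30,-41,-41,-41,-41],
  grip=[1,1,1,1,1,1,1],
)

```text
time_s: 24.98
position: [0.4958, 0.1575, 0.127]
tcp_rot: [[0.997, -0.077, -0.001], [-0.077, -0.997, -0.0], [-0.001, 0.0, -1.0]]
force: [0.5, 0.4, 0.4]
opening: 0.027
grasp_force: 0.0
```

```bash
python3 s.py
```

```text
24.975 [0.4958 0.1575 0.127 ] yaw -4.43 F [0.459  0.3915 0.437 ] M [ 0.0624 -0.0012 -0.0138] op 2.378728176285526 0.0 [  5.3013  30.3613 102.2254   0.0006  47.4437  99.734 ]
```

Call:
jog_arm(
  delta_pos=[
    [0.1,0,-0.8],
    [0.1,0,-1.4],
    [0.1,0,-1.7],
    [0.1,0,-1.7],
  ],
  turn=[0,0,0,0],
  grip=[1,1,1,1],
)

```text
time_s: 25.48
position: [0.497, 0.1575, 0.1104]
tcp_rot: [[0.997, -0.077, 0.0], [-0.077, -0.997, -0.0], [0.0, 0.0, -1.0]]
force: [0.5, -1.3, 2.2]
opening: 0.007
grasp_force: 1.3
```

Call:
jog_arm(
  delta_pos=[
    [0,0,-0.1],
    [0,0,-0.2],
    [0,0,-0.2],
  ],
  turn=[0,0,0],
  grip=[1,1,1],
)

```text
time_s: 25.85
position: [0.497, 0.1575, 0.1085]
tcp_rot: [[0.997, -0.077, 0.0], [-0.077, -0.997, -0.0], [0.0, 0.0, -1.0]]
force: [-0.5, 0.1, 3.9]
opening: 0.006
grasp_force: 1.9
```

Call:
jog_arm(
  delta_pos=[
    [0,0,-0.1],
    [0,0,-0.1],
    [0,0,-0.1],
  ],
  turn=[0,0,0],
  grip=[1,1,1],
)

```text
time_s: 26.22
position: [0.497, 0.1575, 0.1083]
tcp_rot: [[0.997, -0.077, 0.001], [-0.077, -0.997, -0.0], [0.001, 0.0, -1.0]]
force: [-1.6, -1.1, 10.6]
opening: 0.003
grasp_force: 5.2
```

Call:
jog_arm(
  delta_pos=[
    [0,0,1],
    [0,0,2.5],
    [0,0,2.5],
  ],
  turn=[0,0,0],
  grip=[1,1,1],
)

```text
time_s: 26.6
position: [0.4976, 0.1577, 0.1334]
tcp_rot: [[0.997, -0.077, 0.003], [-0.077, -0.997, 0.0], [0.003, -0.001, -1.0]]
force: [0.3, 0.2, 0.3]
opening: 0.006
grasp_force: 0.0
```

Call:
jog_arm(
  delta_pos=[
    [-3.2,0.25,0],
    [-3.2,0.25,0],
    [-3.2,0.25,-1],
    [-3.2,0.25,-2],
    [-3.2,0.25,-2.4],
    [-3.2,0.25,-2.6],
    [-3.2,0.25,-2.6],
    [-3.2,0.25,-2.6],
  ],
  turn=[0,0,0,0,0,0,0,0],
  grip=[1,1,1,1,1,1,1,1],
)

```text
time_s: 27.6
position: [0.466, 0.16, 0.108]
tcp_rot: [[0.997, -0.077, 0.002], [-0.077, -0.997, 0.0], [0.002, -0.0, -1.0]]
force: [-3.0, -0.9, 19.2]
opening: 0.003
grasp_force: 9.2
```

```bash
python3 s.py
```

```text
27.6 [0.466 0.16  0.108] yaw -4.43 F [-3.0235 -0.8656 19.215 ] M [-0.1178  0.5255 -0.0054] op 0.21893673039511571 9.210695922374725 [  5.9371  30.6694 107.0124  -0.0204  42.1809 100.3791]
```

Pressed to the stop. Lift clear and check the scene numerically against the earlier plunger position.

Call:
jog_arm(
  delta_pos=[
    [0,0,2],
    [0,0,8],
    [0,0,13],
    [0,0,13],
    [0,0,13],
    [0,0,13],
  ],
  turn=[0,0,0,0,0,0],
  grip=[1,1,1,1,1,1],
)

```text
time_s: 28.35
position: [0.4636, 0.1598, 0.2345]
tcp_rot: [[0.997, -0.077, -0.004], [-0.077, -0.997, -0.0], [-0.004, 0.001, -1.0]]
force: [-0.5, 0.1, -0.3]
opening: 0.005
grasp_force: 0.0
```

```bash
python3 s.py; python3 -c "
from rig import *
print(hand_in())"
```

```text
28.35 [0.4636 0.1598 0.2345] yaw -4.44 F [-0.4629  0.0803 -0.3354] M [ 0.0461 -0.0069 -0.0156] op 0.394572501282856 0.0 [  5.9416  19.0594 100.0112  -0.0015  61.1654 100.3803]
the job is handed in; nothing more can be done
None
```

I handed the job in at 28 s without a result back. By force feel the block touches the plunger without pushing it in, the knob is clamped about 90° past the bite, and the square then the triangular key went down to their stops. I took no picture after clamping, so the plunger and glassware were not checked by eye at the end.

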